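# Test the friction-hinged lid of the parts cleaner and unload its basket

## Robot

A 6-joint arm with a two-finger parallel gripper is mounted at the origin on the work surface. World frame = base frame: x ahead of the robot, y to its left, z up, the work surface at z = 0. Lengths are in mm, angles in rad, forces in N, time in s.
With the tool pointing down it reaches from about 300 to 775 mm from the base axis. Payload 14.6 kg.
Tool frame: the origin (TCP) lies at the very end of the fingers, on their centre line; the grasp point (between the pads) lies 19 mm behind it; y points along the fingers, z is the direction in which the jaws open and shut, and the axes are right-handed (so a half turn about y gives the same grasp; the last joint's range is limited). The gripper opens to 94 mm and grips with 3 to 60 N. Pads are 16 mm wide; open, the fingers measure 119 mm over their backs; the gripper's body (75 mm by 177 mm) begins 78 mm behind the grasp point.
Start: joints at [-0.067, 0.3, 1.521, -0, 1.321, -0.067], TCP at [549.99, -0.002, 205.446] pointing down, gripper open.
Joint ranges: [-3.03, 3.03], [-0.79, 2.21], [0.23, 2.52], [-1.04, 4.18], [0, 3.07], [-2.55, 2.55]. Speed limits (rad/s): [2.22, 2.22, 2.57, 3.14, 3.14, 3.14].

## Interface

Orientations are given as [roll, pitch, yaw] about the fixed x, y, z axes, in that order (R = Rz(yaw) Ry(pitch) Rx(roll)).
In Python, from cell import manip, imaging, ticket gives the robot as it stands.
- The arm moves only by the shell command python3 -m inch 'ROWS' [FORCE]. ROWS is JSON, a list of rows, each a list of 3 entries, a list of its own where there are three numbers: the turn, a rotation vector about the world's x, y, z in degrees, then the shift along the world's x, y, z in m, then the finger opening in m, from 0 to 0.094. In form: [[[wx, wy, wz], [tx, ty, tz], jaw], ...]. A call has exactly 10 rows; each row shifts and turns the commanded pose from where the row before left it; what a row does not reach is not made up. A row lasts 1/12 s, in which the tool goes at most 41.7 mm and 7.16 degrees, less where a joint would pass 70% of its speed; a pose out of reach is approached as far as the arm can. A call with a gripper value outside its range is refused whole. The fingers move at their own pace and stop on an object; FORCE is the grip in N (left out, the last holds). Time passes only in rows, so rows that do not move let the fingers close, or fill a call up. It gives the time, the measured TCP pose, the force and the opening at its end, in the units of the state.
- manip.read_state(): the state, without advancing time (a new reading comes with each control period).
- imaging.camera(name): name is "scene" or "side" or "wrist"; returns a dict with "pixels" (384x512x3 uint8, red, green, blue), "depth" (384x512 float32, mm along the optical axis (not along the pixel's ray), 0 where there is no reading), "mtx" (3x3 intrinsics, pixels), "pose" (4x4, takes a point from camera to world coordinates); the wrist camera has in their place "hand_eye" (4x4, takes a point from camera to tool coordinates, whose origin is the TCP and whose axes are the tool frame's). Camera axes: x right, y up, looking along -z (the intrinsics and any distortion apply to the point x, -y, -z); pixel columns grow to the right and rows downward; lengths in mm; the calibration is good to about 2 mm. The wrist camera is an equidistant fisheye: a pixel r from the principal point sees the ray r / f radians off the axis. A picture is of the moment at which its call begins: read the wrist's pose just before it.
- ticket.sign_off(): hands the job in, once; it reports no verdict.
The state is a dict: "clock": time; "joints": joint angles; "qd": joint speeds; "effort": joint torques, N m; "eef_pos": TCP position; "eef_rot": TCP orientation; "wrist_force": force on the tool from outside, world axes, zero at the start; "moment": the same for the moment, N m; "finger_gap": finger opening in mm.
Only numpy, scipy, OpenCV 4.12 (cv2) and the standard library are available. Lean on these libraries where they do the work, as an engineer would, in place of code of your own. Each camera call takes 0.05 s, during which the arm holds its last target. There are 200 camera calls.

## Task

The hinge of the drained ultrasonic cleaner's lid has just been tightened: lift the lid about half-way (roughly 50 degrees), let go of it completely and watch for two seconds that it holds that angle by itself. Then swing the lid up until it stands upright or a little past, lift the basket out by its orange bail grip, keeping it level so that the two cleaned parts stay in it, and set it down without dropping it, flat and wholly inside the drain tray in the clear space beside the brass collar. Leave the lid standing open, and leave everything else where it is.

Things in the scene. Friction and masses are not known exactly. Their poses are not given: they have to be found in the camera images.
- cleaner: White bench ultrasonic cleaner, fixed, 165 mm deep (its x) x 240 wide (its y) x 140 high, with a stainless tank 125 (x) x 200 (y) open to the top, tank floor 40 mm above the table, walls 20 mm thick. Its front with the dark control panel looks to its -x, the lid's hinge is along the top of its +x side. Origin: centre of its underside on the table; z up.
- hinge_mid (a point): Middle of the hinge line, 140 mm above the table on the cleaner's rear (+x) top edge (82.5 mm in +x from the cleaner's origin); fixed to the cleaner, same axes; the hinge line runs along its y.
- lid (a joint): Angle of the lid, rad: 0 = shut (flat on the rim), grows as its front edge rises, pi/2 = upright, stop at 1.75. May start slightly ajar (0 to 0.2). Friction hinge: it stays at any angle where it is left, also under its own weight; no spring. Turning takes about 4 to 6 N at the grip whatever the angle. The lid is a grey plate 168 mm from hinge line to front edge, 240 wide, 8 thick, its underside in the plane of the hinge line.
- lid_grip (a point): Grip height on the black block grip that stands on the lid's top face near its front edge: block 36 mm (front-back) x 26 mm (along the hinge; pinch it across this) x 44 high above the plate's top (8 to 52 mm above the underside). This point moves with the lid, is 135 mm from the hinge line along the lid and 34 mm above the lid's underside plane. Axes turn with the lid; parallel to the cleaner's when shut: -x from hinge to front edge, z off the top face.
- basket_center (a point): Centre of the loose stainless basket standing in the tank: open box 96 (x) x 160 (y) x 55 high, walls and floor 3 mm, with a rigid bail across its middle along its x. This point is 45 mm above its underside. Basket about 0.35 kg, with its contents about 0.5 kg. z up, y along its long side (roughly the cleaner's y at the start).
- bail_grip (a point): Middle of the orange grip of the basket's bail, 85 mm above the basket's underside (40 mm above basket_center): bar 60 mm long along the basket's x, 14 mm wide along its y (pinch across y), 11 mm high. At the start its top lies about 10 mm below the tank's rim. Beneath it is 38 mm or more of free space above the basket's contents.
- screen: Cleaned shower screen lying in the basket, steel disc 56 mm across, 9 high. Origin: centre of its underside. It is to stay in the basket.
- filter_cup: Cleaned steel filter cup standing in the basket, 66 mm across, 26 high. Origin: centre of its underside. It is to stay in the basket.
- tray: Stainless drain tray, fixed, 200 (its x) x 300 (its y) mm, rim 16 mm high, walls 3 mm; floor top 3 mm above the table. Origin: centre of its underside on the table. The brass collar stands in its +y end.
- tray_spot (a point): Middle of the tray's clear space, on its floor (3 mm above the table), 55 mm from the tray's centre towards its -y end; same axes as the tray. With the basket's y along the tray's y it has about 13 mm to the end wall and 30 mm or more to the collar.
- collar: Brass collar standing in the tray, 76 mm across, 30 high; origin centre of its underside. Leave alone.
- portafilter: Portafilter with black handle, about 200 mm long, 42 high; origin under its 70 mm head. Leave alone.
- pitcher: Steel milk pitcher, 84 mm across, 105 high, with handle; origin under its centre. Leave alone.
- jar: White jar with black cap, 70 mm across, 95 high; origin under its centre. Leave alone.
- wrench: Spanner, 190 mm long. Leave alone.
- screwdriver: Orange screwdriver, 200 mm long. Leave alone.
- cap: Blue plastic cap, 60 mm across, 22 high. Leave alone.
- gasket: Black rubber group gasket, 74 mm across, 9 high. Leave alone.

How it is judged:
By the outcome, as a careful person would: the job done as asked, in the order asked, and still so for the second after the job is handed in, with the robot touching nothing.
It also fails if it takes over 64 s, if anything falls off the work surface, if the arm or the gripper's body presses on something with over 40 N, if the wrist force passes 120 N, or if a joint passes its speed limit or range.

## Working session

There is one attempt and no reset: what is moved stays moved. The work goes in short steps, Python scripts to look and compute and a shell command to move; the robot and the scene stay as the last step left them, time stands still between calls to the robot, and variables do not carry over. Pictures are saved under pics/ and viewed, on a budget of 10 in all, crops included, one or two more only if the job needs it, and the job is handed in when it is done.

```bash
mkdir -p pics; ls
cat > h.py <<'E'
import numpy as np,cv2
from cell import manip,imaging,ticket
def snap(n,f=None):
    c=imaging.camera(n)
    if f: cv2.imwrite('pics/'+f,c['pixels'][:,:,::-1])
    return c
def cloud(c):
    d=c['depth'];K=c['mtx'];v,u=np.mgrid[:384,:512]
    P=np.stack([(u-K[0,2])/K[0,0]*d,-(v-K[1,2])/K[1,1]*d,-d],-1)
    T=c['pose'];return P@T[:3,:3].T+T[:3,3]
E
python3 - <<'E'
from h import *
a=snap('scene','a.png');b=snap('side','b.png')
np.savez('a.npz',s=cloud(a),b=cloud(b),sp=a['pixels'],bp=b['pixels'])
cv2.imwrite('pics/ab.png',cv2.resize(np.vstack([a['pixels'],b['pixels']])[:,:,::-1],(400,600)))
print(manip.read_state(), [ (x.keys(),x['pose'][:3,3]) for x in (a,b)])
E
```

```text
pics
{'clock': 0.1, 'joints': array([-6.65913392e-02,  3.00397072e-01,  1.52148180e+00, -2.65445333e-05,
        1.32071136e+00, -6.65898041e-02]), 'qd': array([-8.82261142e-05, -1.75993117e-03, -2.18173637e-04, -5.87464765e-04,
        3.05788762e-04,  3.68126722e-04]), 'effort': array([ 1.84928511e-03, -5.32644153e+01, -3.53284299e+01,  7.10431044e-02,
        2.34944851e-02, -7.30603051e-05]), 'eef_pos': array([5.49776250e+02, 9.77601546e-03, 2.04968940e+02]), 'eef_rot': array([-1.57179341e+00,  4.07242934e-05, -1.57079130e+00]), 'wrist_force': array([ 0.06221782,  0.28645688, -0.22891943]), 'moment': array([0.01925993, 0.04291408, 0.03339345]), 'finger_gap': 94.13142610237854} [(dict_keys(['pixels', 'depth', 'mtx', 'pose']), array([ 911.83221161, -547.49203971,  876.31001821])), (dict_keys(['pixels', 'depth', 'mtx', 'pose']), array([  76.63348944, 1168.33079573, 1033.7408988 ]))]
```

View pics/a.png

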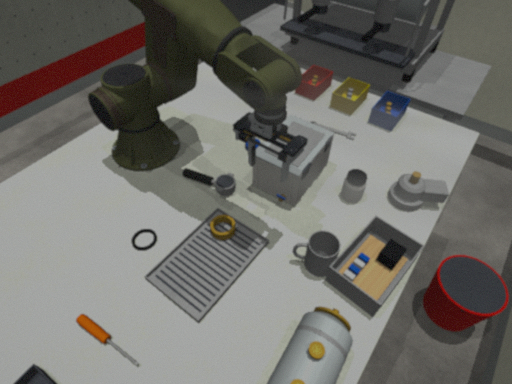

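View pics/b.png

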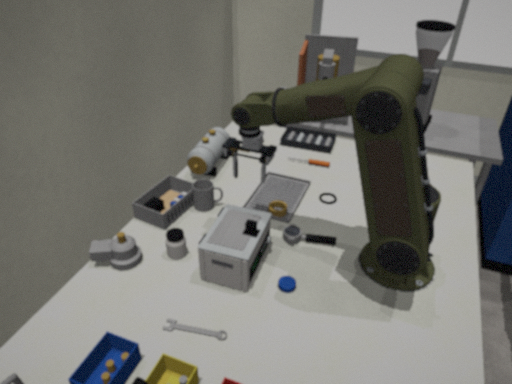

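The scene view shows the tray centred near (210,262) with the collar at (222,227). The side view shows the cleaner's lid near (237,232), with its black grip at (250,228) on the robot side. Next I'll fit their poses from depth.

Run:
```python
from h import *
z=np.load('a.npz')
def rect(p):return cv2.minAreaRect(p[:,:2].astype(np.float32))
S,B=z['s'],z['b']
for n,P,pts in(('b',B,[(250,228),(237,225),(215,232),(260,222),(240,245),(275,185),(277,209),(292,232)]),('s',S,[(210,262),(222,218),(300,135)])):
    for u,v in pts: print(n,u,v,P[v,u].round())
# lid: side cam points
m=np.zeros(B.shape[:2],bool);m[200:262,195:275]=1
Q=B[m];Q=Q[(Q[:,2]>130)&(Q[:,2]<240)]
c=z['bp'][m][(B[m][:,2]>130)&(B[m][:,2]<240)]
dark=c.max(1)<60
L=Q[~dark]
print('lid n',len(L),rect(L),L.min(0),L.max(0))
# plane fit RANSAC-lite
q=L.copy()
for i in range(8):
    A=np.c_[q[:,:2],np.ones(len(q))];k=np.linalg.lstsq(A,q[:,2],rcond=None)[0]
    r=L[:,2]-np.c_[L[:,:2],np.ones(len(L))]@k;q=L[abs(r)<max(3,15-2*i)]
print('plane',k,len(q),np.rad2deg(np.arctan(np.hypot(*k[:2]))),'dir',np.rad2deg(np.arctan2(k[1],k[0])),rect(q),cv2.boxPoints(rect(q)))
G=Q[dark];r=G[:,2]-np.c_[G[:,:2],np.ones(len(G))]@k
g=G[(r>8)&(r<60)];print('grip',len(g),g.mean(0),r.max()); t=g[g[:,2]>g[:,2].max()-10];print('griptop',t.mean(0),rect(t),len(t))
# tray
for n,P,w in(('s',S,(205,320,140,275)),):
    m=np.zeros(P.shape[:2],bool);m[w[0]:w[1],w[2]:w[3]]=1
    Q=P[m];Q=Q[(Q[:,2]>11)&(Q[:,2]<22)];print('rim',rect(Q),cv2.boxPoints(rect(Q)))
hsv=cv2.cvtColor(z['sp'],cv2.COLOR_RGB2HSV)
m=(hsv[...,0]>12)&(hsv[...,0]<30)&(hsv[...,1]>110);m[:205]=0;m[245:]=0;m[:,:200]=0;m[:,245:]=0
Q=S[m];Q=Q[Q[:,2]>26];print('collar',len(Q),rect(Q))
```

```text
b 250 228 [456. 217. 181.]
b 237 225 [513. 189. 154.]
b 215 232 [566. 245. 150.]
b 260 222 [451. 141. 150.]
b 240 245 [466. 273. 152.]
b 275 185 [ 545. -299.    1.]
b 277 209 [ 480. -138.   -0.]
b 292 232 [368.  26.  43.]
s 210 262 [ 516. -223.    4.]
s 222 218 [455. -96.  25.]
s 300 135 [508. 244. 151.]
lid n 2599 ((512.5390014648438, 206.23858642578125), (174.5220489501953, 247.34861755371094), 2.145798444747925) [421.35739017  82.16300645 130.08225564] [602.33095086 331.19680179 196.16507689]
plane [-1.07865495e-02 -2.02741740e-03  1.57263886e+02] 1937 0.6288205917680318 dir -169.35500109730827 ((511.8659973144531, 208.39112854003906), (173.33810424804688, 241.0635986328125), 2.145798444747925) [[420.74472  325.5933  ]
 [429.77075   84.698746]
 [602.9873    91.188965]
 [593.96124  332.0835  ]]
grip 125 [455.55421141 212.96275482 182.1876464 ] 47.99924218301351
griptop [456.56116061 209.04976437 194.15019369] ((456.1888122558594, 209.18295288085938), (30.139854431152344, 23.511085510253906), 0.5886729955673218) 48
rim ((456.37713623046875, -217.0288848876953), (301.5768127441406, 304.9784851074219), 89.41806030273438) [[ 302.36426 -366.26074]
 [ 607.327   -369.35828]
 [ 610.39     -67.79703]
 [ 305.42725  -64.69949]]
collar 218 ((667.4110717773438, -330.9459533691406), (71.82376098632812, 649.1358642578125), 42.14668273925781)
```

```bash
python3 -m inch '[[[0,0,7],[-0.008,0.010,0.005],0.094],[[0,0,7],[-0.008,0.010,0.005],0.094],[[0,0,7],[-0.008,0.010,0.005],0.094],[[0,0,7],[-0.008,0.010,0.005],0.094],[[0,0,7],[-0.008,0.010,0.005],0.094],[[0,0,7],[-0.008,0.010,0.005],0.094],[[0,0,7],[-0.008,0.010,0.005],0.094],[[0,0,7],[-0.008,0.010,0.005],0.094],[[0,0,7],[-0.008,0.010,0.005],0.094],[[0,0,7],[-0.008,0.010,0.005],0.094]]' 20
python3 -m inch '[[[0,0,7],[-0.006,0.0105,-0.004],0.094],[[0,0,7],[-0.006,0.0105,-0.004],0.094],[[0,0,7],[-0.006,0.0105,-0.004],0.094],[[0.2,-7,1],[-0.006,0.0105,-0.004],0.094],[[0.26,-7.1,0],[-0.006,0.0105,-0.004],0.094],[[0.26,-7.1,0],[-0.006,0.0105,-0.004],0.094],[[0.26,-7.1,0],[-0.006,0.0105,-0.004],0.094],[[0.26,-7.1,0],[-0.006,0.0105,-0.004],0.094],[[0.26,-7.1,0],[-0.006,0.0105,-0.004],0.094],[[0.26,-7.1,0],[-0.006,0.0105,-0.004],0.094]]' 20
cat >> h.py <<'E'
from scipy.spatial.transform import Rotation as Ro
def tool():
    s=manip.read_state();return Ro.from_euler('xyz',s['eef_rot']).as_matrix(),s['eef_pos'],s
def wcloud(f=None):
    R,p,_=tool();c=snap('wrist',f);K=c['mtx'];d=c['depth'];v,u=np.mgrid[:384,:512]
    x=(u-K[0,2])/K[0,0];y=(v-K[1,2])/K[1,1];r=np.hypot(x,y)+1e-9;k=np.tan(np.minimum(r,1.5))/r
    P=np.stack([x*k*d,-y*k*d,-d],-1);T=c['hand_eye']
    return (P@T[:3,:3].T+T[:3,3])@R.T+p,c
E
python3 - <<'E'
from h import *
R,p,s=tool();print(p,'y',R[:,1],'z',R[:,2],s['joints'])
W,c=wcloud('w.png');np.savez('w.npz',W=W,p=c['pixels'])
z=np.load('a.npz');S=z['s']
m=((S[...,2]>10)&(S[...,2]<21)&(S[...,1]<-40)&(S[...,1]>-420)&(S[...,0]>370)&(S[...,0]<680)).astype(np.uint8)
q=np.zeros_like(m);cv2.fillPoly(q,[np.array([[141,275],[198,325],[276,238],[219,202]])],1)
Q=S[(m&q)>0];r=cv2.minAreaRect(Q[:,:2].astype(np.float32));print(len(Q),r,cv2.boxPoints(r))
c=Q[:,:2].mean(0);
img=np.zeros((500,400,3),np.uint8)
for x,y,zz in S[q>0]:
    i,j=int(-y-0),int(x-350)
    if 0<=i<500 and 0<=j<400: cv2.circle(img,(j,i),1,(255,255,255) if 10<zz<21 else (90,0,0) if zz<10 else (0,0,255),-1)
cv2.imwrite('pics/t.png',np.hstack([img,cv2.resize(z['sp'][190:330,130:290,::-1],(400,350))[:,:] if 0 else np.zeros((500,1,3),np.uint8)]))
E
```

```text
clock: 0.93
eef_pos: [469.4, 100.4, 255.4]
eef_rot: [-1.571, 0.0, -0.343]
wrist_force: [0.7, -0.3, 0.2]
finger_gap: 94.2
clock: 1.77
eef_pos: [415.0, 193.5, 217.7]
eef_rot: [-1.582, -0.769, 0.031]
wrist_force: [0.0, -1.1, 0.6]
finger_gap: 94.0
[415.02812182 193.50908952 217.65901779] y [ 0.69536122  0.0107507  -0.71857999] z [-0.02373407  0.99968621 -0.00801083] [ 0.57495488 -0.22977702  2.22645348 -0.73188127  0.58516991 -0.51669076]
685 ((507.5555419921875, -217.5487060546875), (301.5768127441406, 202.61639404296875), 89.41806030273438) [[ 404.72107  -367.3004  ]
 [ 607.327    -369.35828 ]
 [ 610.39      -67.797   ]
 [ 407.78406   -65.739136]]
```

View pics/w.png

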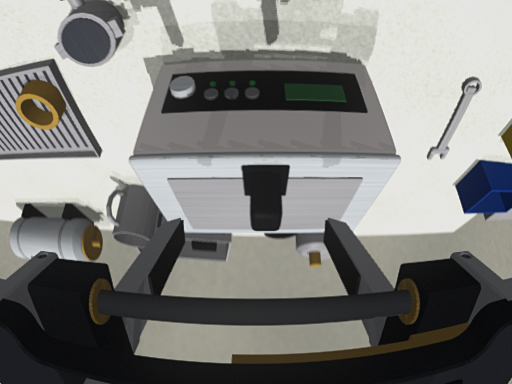

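View pics/t.png

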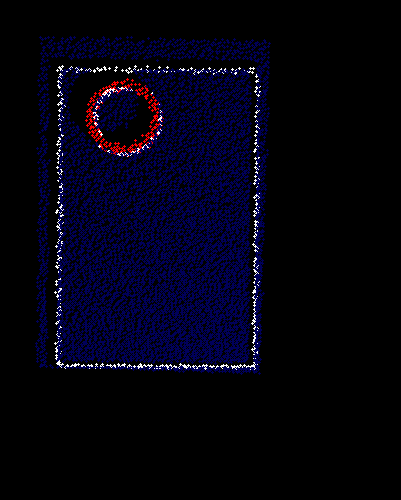

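Wrist view: the grip block is at (265,197), between the open fingers, and the lid is nearly shut. In the top-down plot the tray rim is a clean rectangle, with the collar near its +y, -x corner.

Run:
```python
from h import *
z=np.load('w.npz');W,p=z['W'],z['p']
m=np.zeros(W.shape[:2],bool);m[160:235,235:300]=1
dk=p.max(-1)<70
g=W[m&dk&(W[...,2]>150)&(W[...,2]<215)]
print('grip',len(g),g.mean(0),np.percentile(g,[2,98],axis=0))
f=g[g[:,2]>g[:,2].max()-6];print('top',f.mean(0),np.percentile(f,[3,97],axis=0))
m=np.zeros(W.shape[:2],bool);m[160:225,140:395]=1
L=W[m&~dk&(abs(W[...,2]-150)<25)]
q=L
for i in range(6):
    A=np.c_[q[:,:2],np.ones(len(q))];k=np.linalg.lstsq(A,q[:,2],rcond=None)[0]
    r=L[:,2]-np.c_[L[:,:2],np.ones(len(L))]@k;q=L[abs(r)<3]
r=cv2.minAreaRect(q[:,:2].astype(np.float32));print('lid',k,len(q),r,cv2.boxPoints(r),np.percentile(q,[0.5,99.5],axis=0))
```

```text
grip 2369 [445.38337273 202.21058    172.24777168] [[433.48971178 184.92531675 151.9118848 ]
 [473.96797922 220.80732306 194.53239508]]
top [451.6434188  202.29758629 193.1217379 ] [[440.65293195 191.37198443 189.61592577]
 [469.93774177 213.55262826 194.69471965]]
lid [-5.75358368e-04  5.12796789e-05  1.51487748e+02] 12349 ((496.776611328125, 203.884765625), (143.10203552246094, 239.36573791503906), 2.325636863708496) [[420.42792 320.56558]
 [430.1411   81.39702]
 [573.1253   87.20395]
 [563.4121  326.3725 ]] [[423.82653964  87.4337513  148.68103704]
 [560.6470026  321.19896749 153.49487488]]
```

```bash
cat >> h.py <<'E'
H=np.array([593,209.5,140.]);yaw=np.deg2rad(2.2)
ex=np.array([np.cos(yaw),np.sin(yaw),0]);ey=np.array([-np.sin(yaw),np.cos(yaw),0])
def grip(th,a=135,h=34):
    t=np.deg2rad(th);return H-ex*(a*np.cos(t)+h*-np.sin(t))+np.array([0,0,a*np.sin(t)+h*np.cos(t)])
def tcp(th,tilt,back=0,a=135,h=34):
    t=np.deg2rad(tilt);d=ex*np.sin(t)-np.array([0,0,np.cos(t)]);return grip(th,a,h)+d*(19-back)
def tilt():
    R,p,s=tool();return np.rad2deg(np.arctan2(R[:,1]@ex,-R[2,1])),p,R,s
E
python3 - <<'E'
from h import *
t,p,R,s=tilt();print(p,t,'jaw err',R[:,2]@ex,R[2,2],s['qd'].round(3))
print('target',tcp(0,50),tcp(0,50)-p)
E
```

```text
[414.62030809 192.81012881 216.39147371] 44.26837493093448 jaw err 0.019522871608958454 -0.00848506724391046 [-0.065  0.016 -0.087  0.432  0.105 -0.517]
target [472.64362257 204.87637436 161.78703542] [ 58.02331448  12.06624555 -54.6044383 ]
```

```bash
python3 -m inch '[[[0,-0.8,0.15],[0.0058,0.0012,-0.0055],0.094],[[0,-0.8,0.15],[0.0058,0.0012,-0.0055],0.094],[[0,-0.8,0.15],[0.0058,0.0012,-0.0055],0.094],[[0,-0.8,0.15],[0.0058,0.0012,-0.0055],0.094],[[0,-0.8,0.15],[0.0058,0.0012,-0.0055],0.094],[[0,-0.8,0.15],[0.0058,0.0012,-0.0055],0.094],[[0,-0.8,0.15],[0.0058,0.0012,-0.0055],0.094],[[0,0,0],[0.0058,0.0012,-0.0055],0.094],[[0,0,0],[0.0058,0.0012,-0.0055],0.094],[[0,0,0],[0.0058,0.0012,-0.0055],0.094]]' 20
python3 - <<'E'
from h import *
t,p,R,s=tilt();print(p,t,'jaw err',R[:,2]@ex,R[2,2],s['qd'].round(3),s['wrist_force'])
print(tcp(0,50)-p)
W,c=wcloud('w2.png')
p=c['pixels'];dk=p.max(-1)<70
d=(dk&(W[...,2]>160)&(W[...,2]<198)&(abs(W[...,1]-205)<25)&(abs(W[...,0]-455)<30));g=W[d]
print(len(g),g.mean(0),np.percentile(g,[2,98],axis=0))
E
```

```text
clock: 2.65
eef_pos: [475.5, 200.3, 180.9]
eef_rot: [-1.581, -0.832, 0.052]
wrist_force: [-0.8, 0.7, 0.5]
finger_gap: 93.8
[475.51981161 200.31489795 180.88071172] 47.656821878438464 jaw err -0.005750966158363207 -0.007173817958623485 [-0.103  0.227 -0.131 -0.008 -0.122 -0.029] [-0.79886749  0.74476966  0.45903195]
[ -2.87618904   4.56147641 -19.0936763 ]
2981 [443.44864118 201.68291806 180.46989361] [[439.60534202 189.86829967 160.97028698]
 [464.80119335 213.66807152 194.7259672 ]]
```

View pics/w2.png

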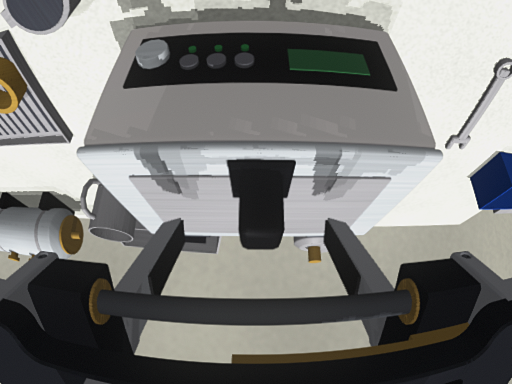

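Wrist view: the block spans about (230–295, 160–245), roughly centred between the fingertips. The TCP is still about 19 mm too high, so I'll finish the approach and close.

```bash
sed -i 's/593,209.5,140/593,207,140/' h.py; python3 -m inch '[[[0,0,0],[0,0,-0.0035],0.094],[[0,0,0],[0,0,-0.0035],0.094],[[0,0,0],[0,0,-0.0035],0.094],[[0,0,0],[-0.001,0.001,-0.0035],0.094],[[0,0,0],[-0.001,0,-0.0035],0.094],[[0,0,0],[-0.001,0,-0.001],0.094],[[0,0,0],[0,0,0],0.094],[[0,0,0],[0,0,0],0.05],[[0,0,0],[0,0,0],0.04],[[0,0,0],[0,0,0],0.02]]' 25
python3 - <<'E'
from h import *
t,p,R,s=tilt();print(p,t,s['qd'].round(3),s['wrist_force'],s['finger_gap'],tcp(0,t)-p)
E
```

```text
clock: 3.53
eef_pos: [472.3, 199.7, 171.1]
eef_rot: [-1.577, -0.817, 0.052]
wrist_force: [0.4, -0.6, 1.0]
finger_gap: 77.4
[472.28645538 199.65822431 171.08149055] 46.82757727703841 [ 0.     0.001  0.001 -0.    -0.    -0.001] [ 0.3861522  -0.59110042  0.96116321] 77.40367778419922 [ -0.34050014   2.69134837 -10.08121766]
```

```bash
python3 -m inch '[[[0,0,0],[0,0.0005,-0.001],0.02],[[0,0,0],[0,0.0005,-0.001],0.02],[[0,0,0],[0,0.0005,-0.001],0.02],[[0,0,0],[0,0.0005,-0.001],0.02],[[0,0,0],[0,0,-0.001],0.02],[[0,0,0],[0,0,-0.001],0.02],[[0,0,0],[0,0,0],0.02],[[0,0,0],[0,0,0],0.02],[[0,0,0],[0,0,0],0.02],[[0,0,0],[0,0,0],0.02]]' 25
python3 - <<'E'
from h import *
t,p,R,s=tilt();print(p,t,s['joints'].round(3),s['wrist_force'],s['moment'],s['finger_gap'])
E
```

```text
clock: 4.37
eef_pos: [472.6, 204.1, 168.5]
eef_rot: [-1.569, -0.814, 0.053]
wrist_force: [3.5, 25.8, -5.5]
finger_gap: 26.3
[472.62186931 204.09016665 168.50083505] 46.621634494682276 [ 0.502 -0.017  2.201 -1.039  0.372 -0.244] [ 3.50272272 25.82771038 -5.54860851] [2.85075415 0.77086491 2.81866397] 26.266090295491033
```

```bash
sed -i 's/593,207,140/593,211,140/' h.py
cat >> h.py <<'E'
def swing(p,step,n):
    # lid angle grows: front (-ex) rises => rotation about +ey
    q=np.array(p,float);out=[]
    for i in range(n):
        r=H+Ro.from_rotvec(ey*np.deg2rad(step)).apply(q-H);out.append(r-q);q=r
    return np.round(np.array(out)/1000,4),q,(ey*step).round(2)
E
python3 - <<'E'
from h import *
t,p,R,s=tilt();print(*swing(p,5,10),sep='\n')
E
```

```text
[[0.0029 0.0001 0.0104]
 [0.0038 0.0001 0.0101]
 [0.0047 0.0002 0.0097]
 [0.0055 0.0002 0.0093]
 [0.0063 0.0002 0.0088]
 [0.0071 0.0003 0.0082]
 [0.0077 0.0003 0.0075]
 [0.0084 0.0003 0.0068]
 [0.0089 0.0003 0.0061]
 [0.0094 0.0004 0.0053]]
[537.47055805 206.58140198 250.67020742]
[-0.19  5.    0.  ]
```

```bash
python3 -m inch '[[[-0.2,5,0],[0.0029,0.0011,0.0104],0.02],[[-0.2,5,0],[0.0038,0.0011,0.0101],0.02],[[-0.2,5,0],[0.0047,0.0002,0.0097],0.02],[[-0.2,5,0],[0.0055,0.0002,0.0093],0.02],[[-0.2,5,0],[0.0063,0.0002,0.0088],0.02],[[-0.2,5,0],[0.0071,0.0003,0.0082],0.02],[[-0.2,5,0],[0.0077,0.0003,0.0075],0.02],[[-0.2,5,0],[0.0084,0.0003,0.0068],0.02],[[-0.2,5,0],[0.0089,0.0003,0.0061],0.02],[[-0.2,5,0],[0.0094,0.0004,0.0053],0.02]]' 25
python3 - <<'E'
from h import *
t,p,R,s=tilt();print(p,t,s['joints'].round(3),s['qd'].round(2),s['wrist_force'],s['moment'],s['finger_gap'])
E
```

```text
clock: 5.2
eef_pos: [534.7, 206.5, 243.5]
eef_rot: [-1.574, -0.035, 0.049]
wrist_force: [-17.5, 39.3, 17.5]
finger_gap: 25.9
[534.66643291 206.51495447 243.49376314] 2.0015737375218676 [ 0.31   0.306  1.424 -0.012  1.378 -1.307] [-0.19  0.8  -1.21  0.31  1.4  -0.29] [-17.5366637   39.26424155  17.49060371] [7.57702177 3.06737538 0.31125786] 25.920244211696176
```

```bash
python3 -m inch '[[[0,0,0],[0,0.001,0],0.02],[[0,0,0],[0,0.001,0],0.02],[[0,0,0],[0,0.001,0],0.02],[[0,0,0],[0,0,0],0.02],[[0,0,0],[0,0,0],0.02],[[0,0,0],[0,0,0],0.02],[[0,0,0],[0,0,0],0.02],[[0,0,0],[0,0,0],0.02],[[0,0,0],[0,0,0],0.02],[[0,0,0],[0,0,0],0.02]]' 25
python3 - <<'E'
from h import *
t,p,R,s=tilt();print(p,t,s['qd'].round(2),s['wrist_force'],s['moment'],s['finger_gap'])
E
```

```text
clock: 6.03
eef_pos: [535.9, 206.6, 242.9]
eef_rot: [-1.579, -0.041, 0.046]
wrist_force: [-7.8, 20.3, 21.7]
finger_gap: 25.6
[535.89598652 206.62853939 242.93804745] 2.376591133073843 [ 0.  0.  0. -0.  0. -0.] [-7.79210818 20.34478352 21.66320996] [4.4644143  1.17497174 0.06786607] 25.562620098576286
```

```bash
python3 -m inch '[[[0,0,0],[0,0,0],0.05],[[0,0,0],[0,0,0],0.094],[[0,0,0],[0,0,0],0.094],[[0,0,0],[0,0,0],0.094],[[0,0,0],[0,0,0],0.094],[[0,0,0],[0,0,0],0.094],[[0,0,0],[0,0,0.008],0.094],[[0,0,0],[0,0,0.015],0.094],[[0,0,0],[0,0,0.02],0.094],[[0,0,0],[0,0,0.02],0.094]]' 25
python3 -m inch '[[[0,0,0],[-0.005,0,0.02],0.094],[[0,0,0],[-0.01,0,0.02],0.094],[[0,0,0],[-0.015,0,0.015],0.094],[[0,-5,0],[-0.015,0,0.01],0.094],[[0,-5,0],[-0.015,0,0],0.094],[[0,-5,0],[-0.01,0,0],0.094],[[0,-5,0],[0,0,0],0.094],[[0,-5,0],[0,0,0],0.094],[[0,-5,0],[0,0,0],0.094],[[0,-4,0],[0,0,0],0.094]]' 25
cat >> h.py <<'E'
def lidang(f=None,ymin=100,ymax=310):
    c=snap('side',f);B=cloud(c);h=(B-H)@ex
    m=(B[...,2]>150)&(B[...,2]<320)&(abs((B-H)@ey)<112)&(abs((B-H)@ey)>35)&(h>-175)&(h<80)
    Q=B[m];x=-((Q-H)@ex);z=Q[:,2]-140;r=np.hypot(x,z);a=np.rad2deg(np.arctan2(z,x));ok=(r>60)&(r<175)
    if not ok.sum():return None
    hist,e=np.histogram(a[ok],60,(0,120));k=e[hist.argmax()]
    s=ok&(abs(a-k-1)<6);u=x[s];w=z[s]
    v=np.linalg.svd(np.c_[u-u.mean(),w-w.mean()])[2][0]if s.sum()<4000 else np.linalg.eigh(np.cov(u,w))[1][:,1]
    return s.sum(),np.median(a[s]),np.rad2deg(np.arctan2(v[1],v[0]))%180,r[s].max(),[np.median(((Q[s]-H)@ey)),((Q[s]-H)@ey).min(),((Q[s]-H)@ey).max()]
E
python3 - <<'E'
from h import *
t,p,R,s=tilt();print(s['clock'],p,t,s['joints'].round(3),s['wrist_force'])
print(lidang('l1.png'))
E
```

```text
clock: 6.87
eef_pos: [535.6, 202.8, 303.8]
eef_rot: [-1.587, -0.036, 0.044]
wrist_force: [0.5, -0.2, 0.2]
finger_gap: 88.9
clock: 7.7
eef_pos: [465.3, 202.9, 368.7]
eef_rot: [-1.616, -0.635, 0.055]
wrist_force: [0.8, -0.2, 0.1]
finger_gap: 94.3
7.7 [465.32057873 202.91045492 368.711604  ] 36.39569834079184 [ 0.496 -0.191  1.785 -0.355  1.006 -1.007] [ 0.80247249 -0.22823434  0.14294915]
(np.int64(382), np.float64(49.81106140528212), np.float64(43.14913320859924), np.float64(171.12692263994686), [np.float64(56.30105253862429), np.float64(-111.62851407892693), np.float64(111.81753400299746)])
```

View pics/l1.png

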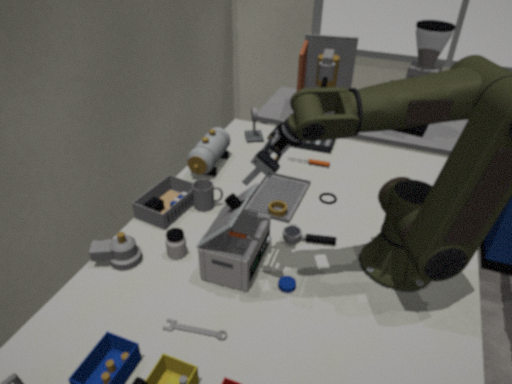

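Side view: the lid stands at about 47–50° with its grip at (234,201), the gripper is clear at (268,160), and the orange bail shows in the tank at (238,235). I'll hold still for 2.5 s and measure the lid again.

```bash
sed -i 's/593,211,140/593,213,140/' h.py
for i in 1 2 3; do python3 -m inch '[[[0,0,0],[0,0,0],0.094],[[0,0,0],[0,0,0],0.094],[[0,0,0],[0,0,0],0.094],[[0,0,0],[0,0,0],0.094],[[0,0,0],[0,0,0],0.094],[[0,0,0],[0,0,0],0.094],[[0,0,0],[0,0,0],0.094],[[0,0,0],[0,0,0],0.094],[[0,0,0],[0,0,0],0.094],[[0,0,0],[0,0,0],0.094]]' 25 | head -1; done
python3 - <<'E'
from h import *
print(lidang('l2.png'))
a=cv2.imread('pics/l1.png').astype(int);b=cv2.imread('pics/l2.png').astype(int)
print('diff in lid region',abs(a-b)[180:260,195:250].max(), abs(a-b)[180:260,195:250].mean())
# lid + grip from wrist
W,c=wcloud('w3.png');t,p,R,s=tilt();P=c['pixels'].astype(int);dk=P.max(-1)<70
x=-((W-H)@ex);z=W[...,2]-140;y=(W-H)@ey
L=(abs(y)<115)&(abs(y)>30)&(np.hypot(x,z)<180)&(np.hypot(x,z)>60)&(z>20)&(c['depth']>0)&~dk
A=np.c_[x[L],z[L]];ang=np.rad2deg(np.arctan2(A[:,1],A[:,0]));print('wrist lid',L.sum(),np.median(ang),np.hypot(*A.T).max(),y[L].min(),y[L].max())
l,v=np.linalg.eigh(np.cov(A.T));print('slope',np.rad2deg(np.arctan2(v[1,1],v[0,1])),A.mean(0),l)
G=dk&(abs(y)<30)&(np.hypot(x,z)<190)&(z>60)&(c['depth']>0)&(x<130)
print('grip',G.sum(),W[G].mean(0),np.percentile(W[G],[3,97],axis=0))
for T in(47,48,50):print(T,grip(T))
print(p,t,tcp(48,t,80)-p,tcp(48,t)-tcp(48,t,80))
E
```

```text
clock: 8.58
clock: 9.42
clock: 10.25
(np.int64(380), np.float64(49.702369362215144), np.float64(43.00408367828808), np.float64(170.6891555845747), [np.float64(56.60335422939991), np.float64(-111.21990458421013), np.float64(111.98568056274668)])
diff in lid region 26 2.5738636363636362
wrist lid 1883 47.37395066039963 171.37728310073632 -114.85458413394224 113.99034677308275
slope -140.2153758323439 [107.52268579 117.20599811] [  5.59732254 348.22539922]
grip 1214 [504.57322229 205.06667058 268.43335891] [[486.45063624 191.93132039 255.94385125]
 [521.75184318 218.99922929 282.89919774]]
47 [525.84578203 210.42019517 261.92069396]
48 [527.98225107 210.50227003 263.07499206]
50 [532.31394745 210.66867702 265.27077855]
[465.72540786 202.90873885 367.60944106] 36.0759493208943 [ 26.36303387   6.21463011 -55.23198372] [ 47.07384831   1.80839484 -64.65897087]
```

View pics/w3.png

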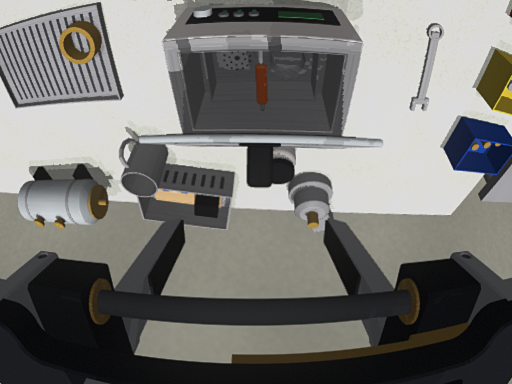

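Wrist view: the bail is at (262,85) in the tank, the lid edge is along row 141, and the grip is at (262,165) on its far side. The lid held its angle (49.8° → 49.7° in the same measure). Now I'll regrip it.

```bash
python3 -m inch '[[[0,0,0],[0.004,0.0005,-0.008],0.094],[[0,0,0],[0.004,0.0005,-0.008],0.094],[[0,0,0],[0.005,0.001,-0.008],0.094],[[0,0,0],[0.005,0.001,-0.008],0.094],[[0,0,0],[0.005,0.001,-0.008],0.094],[[0,0,0],[0.005,0.001,-0.008],0.094],[[0,0,0],[0.005,0,-0.007],0.094],[[0,0,0],[0.008,0,-0.011],0.094],[[0,0,0],[0.008,0,-0.011],0.094],[[0,0,0],[0,0,0],0.094]]' 25
python3 - <<'E'
from h import *
t,p,R,s=tilt();print(p,t,s['joints'].round(3),s['wrist_force'],tcp(47,t,0,135,38)-p,R[:,2]@ex,R[2,2])
E
```

```text
clock: 11.18
eef_pos: [515.1, 207.5, 287.8]
eef_rot: [-1.619, -0.626, 0.055]
wrist_force: [-0.3, -0.2, -0.4]
finger_gap: 94.1
[515.14726358 207.52268069 287.81570349] 35.891172073367294 [ 0.448 -0.035  1.827 -0.378  0.813 -0.977] [-0.28025018 -0.20969784 -0.42099756] [ 24.75227012   3.43740515 -38.55952365] 0.011200080682639816 -0.038778614843397896
```

```bash
python3 -m inch '[[[1.1,0,0.3],[0.004,0,-0.0065],0.094],[[1.1,0,0.3],[0.004,0,-0.0065],0.094],[[0,0,0],[0.004,0,-0.0065],0.094],[[0,0,0],[0.0045,0,-0.0065],0.094],[[0,0,0],[0.0045,0,-0.0065],0.094],[[0,0,0],[0.004,0,-0.006],0.094],[[0,0,0],[0,0,0],0.06],[[0,0,0],[0,0,0],0.04],[[0,0,0],[0,0,0],0.02],[[0,0,0],[0,0,0],0.02]]' 25
python3 -m inch '[[[0,0,0],[0,0,0],0.02],[[0,0,0],[0,0,0],0.02],[[0,0,0],[0,0,0],0.02],[[0,0,0],[0,0,0],0.02],[[0,0,0],[0,0,0],0.02],[[0,0,0],[0,0,0],0.02],[[0,0,0],[0,0,0],0.02],[[0,0,0],[0,0,0],0.02],[[0,0,0],[0,0,0],0.02],[[0,0,0],[0,0,0],0.02]]' 25
python3 - <<'E'
from h import *
t,p,R,s=tilt();print(p,t,s['joints'].round(3),s['wrist_force'],s['finger_gap'],tcp(47,t,0,135,38)-p);print(*swing(p,5,10),sep='\n')
E
```

```text
clock: 12.02
eef_pos: [539.7, 208.0, 252.6]
eef_rot: [-1.569, -0.631, 0.037]
wrist_force: [0.1, -0.2, 0.2]
finger_gap: 70.9
clock: 12.85
eef_pos: [539.7, 207.1, 252.1]
eef_rot: [-1.571, -0.63, 0.037]
wrist_force: [-0.5, -8.0, 0.7]
finger_gap: 25.6
[539.74082996 207.12216455 252.07512511] 36.123272710619915 [ 0.402  0.034  1.844 -0.335  0.693 -1.01 ] [-0.51650412 -8.01785201  0.72839472] 25.575139526720065 [ 0.2209201   3.84031141 -2.7736971 ]
[[ 0.01    0.0004  0.0042]
 [ 0.0103  0.0004  0.0033]
 [ 0.0105  0.0004  0.0024]
 [ 0.0107  0.0004  0.0015]
 [ 0.0108  0.0004  0.0006]
 [ 0.0108  0.0004 -0.0004]
 [ 0.0107  0.0004 -0.0013]
 [ 0.0106  0.0004 -0.0023]
 [ 0.0104  0.0004 -0.0032]
 [ 0.01    0.0004 -0.0041]]
[644.60941578 211.15080925 252.98216898]
[-0.19  5.    0.  ]
```

```bash
python3 -m inch '[[[-0.2,5,0],[0.01,0.0004,0.0042],0.02],[[-0.2,5,0],[0.0103,0.0004,0.0033],0.02],[[-0.2,5,0],[0.0105,0.0004,0.0024],0.02],[[-0.2,5,0],[0.0107,0.0004,0.0015],0.02],[[-0.2,5,0],[0.0108,0.0004,0.0006],0.02],[[-0.2,5,0],[0.0108,0.0004,-0.0004],0.02],[[-0.2,5,0],[0.0107,0.0004,-0.0013],0.02],[[-0.2,5,0],[0.0106,0.0004,-0.0023],0.02],[[-0.2,5,0],[0.0104,0.0004,-0.0032],0.02],[[-0.1,3,0],[0.006,0.0002,-0.0023],0.02]]' 25
python3 -m inch '[[[0,0,0],[0,0,0],0.02],[[0,0,0],[0,0,0],0.02],[[0,0,0],[0,0,0],0.02],[[0,0,0],[0,0,0],0.02],[[0,0,0],[0,0,0],0.02],[[0,0,0],[0,0,0],0.02],[[0,0,0],[0,0,0],0.02],[[0,0,0],[0,0,0],0.02],[[0,0,0],[0,0,0],0.02],[[0,0,0],[0,0,0],0.02]]' 25
python3 - <<'E'
from h import *
t,p,R,s=tilt();print(p,t,s['joints'].round(3),s['wrist_force'],s['finger_gap'])
print(lidang())
E
```

```text
clock: 13.68
eef_pos: [641.0, 211.6, 254.1]
eef_rot: [-1.571, 0.214, 0.038]
wrist_force: [-3.5, 1.4, 6.0]
finger_gap: 25.8
clock: 14.52
eef_pos: [640.2, 211.5, 253.8]
eef_rot: [-1.572, 0.209, 0.038]
wrist_force: [-0.5, -3.3, -18.6]
finger_gap: 26.0
[640.2246949  211.54915363 253.78577187] -11.995061669112589 [ 0.248  0.717  0.812  0.044  1.817 -1.354] [ -0.52903394  -3.32343347 -18.56690142] 25.988547624675807
(np.int64(743), np.float64(93.25147460036929), np.float64(94.80033280750428), np.float64(171.60518924542671), [np.float64(46.83777930401207), np.float64(-111.85274347859306), np.float64(111.7952038577113)])
```

```bash
python3 -m inch '[[[0,0,0],[0,0,0],0.05],[[0,0,0],[0,0,0],0.094],[[0,0,0],[0,0,0],0.094],[[0,0,0],[0,0,0],0.094],[[0,0,0],[0,0,0],0.094],[[0,0,0],[0,0,0],0.094],[[0,0,0],[0,0,0],0.094],[[0,0,0],[0.003,0,0.014],0.094],[[0,0,0],[0.004,0,0.019],0.094],[[0,0,0],[0.004,0,0.019],0.094]]' 25
python3 -m inch '[[[0,0,0],[0.004,0,0.02],0.094],[[0,0,0],[0.004,0,0.02],0.094],[[0,0,0],[0,0,0.012],0.094],[[0,-2,0],[-0.022,0,0],0.094],[[0,-2,0],[-0.022,0,0],0.094],[[0,-2,0],[-0.022,0,0],0.094],[[0,-2,0],[-0.022,0,0],0.094],[[0,-2,0],[-0.022,0,0],0.094],[[0,-2,0],[-0.022,0,0],0.094],[[0,0,0],[-0.015,0,0],0.094]]' 25
python3 - <<'E'
from h import *
W,c=wcloud('w4.png');W,c=wcloud('w5.png');t,p,R,s=tilt();print(p,t,R[:,2],s['wrist_force'],s['joints'].round(2))
print(lidang())
hs=cv2.cvtColor(c['pixels'],cv2.COLOR_RGB2HSV);o=((hs[...,0]<20)&(hs[...,1]>140)&(hs[...,2]>60)&(c['depth']>0)&(W[...,2]>80)&(W[...,2]<150)&(abs(W[...,0]-510)<60)&(abs(W[...,1]-208)<50))
q=W[o];print(len(q),q.mean(0),np.percentile(q,[2,98],axis=0),cv2.minAreaRect(q[:,:2].astype(np.float32)))
E
```

```text
clock: 15.4
eef_pos: [651.4, 211.7, 307.3]
eef_rot: [-1.571, 0.208, 0.038]
wrist_force: [-0.0, -0.6, -0.1]
finger_gap: 88.7
clock: 16.23
eef_pos: [518.4, 212.1, 360.4]
eef_rot: [-1.578, 0.006, 0.037]
wrist_force: [0.1, -0.2, 0.7]
finger_gap: 94.3
[518.76628963 212.2621535  360.86375285] -0.4258702469242484 [-0.03791075  0.99925657 -0.00700563] [0.26265408 0.12510169 0.05905358] [ 0.33  0.27  1.21 -0.    1.67 -1.28]
(np.int64(720), np.float64(93.16239600792218), np.float64(94.7320530866572), np.float64(172.06576031829096), [np.float64(47.79941175078536), np.float64(-111.99243829844603), np.float64(111.64687709692397)])
371 [504.53506733 203.51504385 130.67592649] [[477.75547065 196.37467596 128.43668382]
 [533.20099779 210.19757718 132.33878433]] ((505.9122314453125, 203.64462280273438), (59.18832015991211, 12.759955406188965), 4.17636251449585)
```

View pics/w5.png

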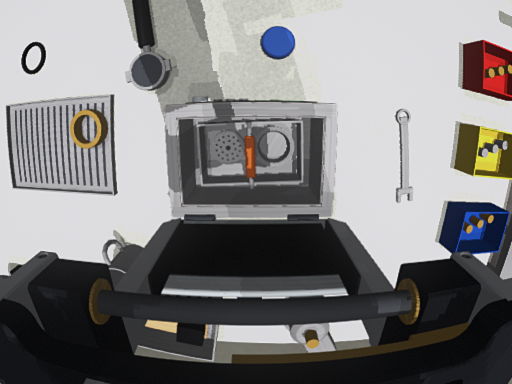

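Wrist view: the orange bail is at (250,155), centred in the tank, with the screen at (229,148) and the cup at (275,145) on either side. The lid is standing up behind it.

```bash
python3 -m inch '[[[0,0,0.5],[-0.0013,-0.0007,-0.018],0.094],[[0,0,0.5],[-0.0013,-0.0007,-0.018],0.094],[[0,0,0.5],[-0.0013,-0.0007,-0.018],0.094],[[0.4,0,0.5],[-0.0013,-0.0007,-0.018],0.094],[[0,0,0],[-0.0013,-0.0007,-0.018],0.094],[[0,0,0],[-0.0013,-0.0007,-0.018],0.094],[[0,0,0],[-0.0013,-0.0007,-0.018],0.094],[[0,0,0],[-0.0013,-0.0007,-0.018],0.094],[[0,0,0],[-0.0013,-0.0007,-0.018],0.094],[[0,0,0],[0,0,0],0.094]]' 30
python3 - <<'E'
from h import *
W,c=wcloud();W,c=wcloud();t,p,R,s=tilt();print(p,t,R[:,2],R[:,1],s['wrist_force'])
hs=cv2.cvtColor(c['pixels'],cv2.COLOR_RGB2HSV);o=((hs[...,0]<20)&(hs[...,1]>140)&(hs[...,2]>60)&(c['depth']>0)&(W[...,2]>80)&(W[...,2]<150)&(abs(W[...,0]-510)<60)&(abs(W[...,1]-208)<50))
q=W[o];print(len(q),q.mean(0),np.percentile(q,[2,98],axis=0),cv2.minAreaRect(q[:,:2].astype(np.float32)))
E
```

```text
clock: 17.22
eef_pos: [508.2, 205.1, 193.4]
eef_rot: [-1.573, 0.015, 0.071]
wrist_force: [1.4, -0.4, -0.2]
finger_gap: 93.6
[509.37020794 205.66113044 197.16505018] -0.5837774186657547 [-0.07136484  0.99744969 -0.00108339] [-0.01012661 -0.00181063 -0.99994709] [ 0.08069503 -0.0460381   0.47683935]
966 [504.67531726 203.36465543 130.27301256] [[477.07084745 196.37744488 128.47911429]
 [533.49041459 210.56149699 132.09959549]] ((513.3554077148438, 205.05633544921875), (75.20305633544922, 14.7220458984375), 3.6805567741394043)
```

```bash
python3 -m inch '[[[0,-0.3,0],[-0.001,-0.0005,-0.013],0.094],[[0,-0.3,0],[-0.001,-0.0005,-0.013],0.094],[[0,0,0],[-0.001,0,-0.013],0.094],[[0,0,0],[-0.001,0,-0.013],0.094],[[0,0,0],[0,0,-0.013],0.094],[[0,0,0],[0,0,-0.013],0.094],[[0,0,0],[0,0,-0.010],0.094],[[0,0,0],[0,0,-0.005],0.094],[[0,0,0],[0,0,0],0.06],[[0,0,0],[0,0,0],0.02]]' 40
python3 -m inch '[[[0,0,0],[0,0,0],0.005],[[0,0,0],[0,0,0],0.005],[[0,0,0],[0,0,0],0.005],[[0,0,0],[0,0,0],0.005],[[0,0,0],[0,0,0],0.005],[[0,0,0],[0,0,0],0.005],[[0,0,0],[0,0,0],0.005],[[0,0,0],[0,0,0],0.005],[[0,0,0],[0,0,0],0.005],[[0,0,0],[0,0,0],0.005]]' 40
```

```text
clock: 18.15
eef_pos: [505.3, 204.8, 104.9]
eef_rot: [-1.572, -0.002, 0.072]
wrist_force: [-0.3, 0.6, -0.4]
finger_gap: 84.0
clock: 18.98
eef_pos: [504.8, 204.7, 104.2]
eef_rot: [-1.572, -0.001, 0.072]
wrist_force: [-0.0, 0.1, 0.9]
finger_gap: 17.4
```

```bash
python3 -m inch '[[[0,0,0],[0,0,0],0.005],[[0,0,0],[0,0,0],0.005],[[0,0,0],[0,0,0],0.005],[[0,0,0],[0,0,0],0.005],[[0,0,0],[0,0,0.001],0.005],[[0,0,0],[0,0,0.002],0.005],[[0,0,0],[0,0,0.003],0.005],[[0,0,0],[0,0,0.004],0.005],[[0,0,0],[0,0,0.004],0.005],[[0,0,0],[0,0,0.004],0.005]]' 40
```

```text
clock: 19.82
eef_pos: [504.8, 204.8, 122.7]
eef_rot: [-1.572, -0.001, 0.072]
wrist_force: [1.0, 0.3, -5.6]
finger_gap: 13.4
```

```bash
python3 -m inch '[[[0,0,0],[0,0,0.005],0.005],[[0,0,0],[0,0,0.009],0.005],[[0,0,0],[0,0,0.014],0.005],[[0,0,0],[0,0,0.018],0.005],[[0,0,0],[0,0,0.02],0.005],[[0,0,0],[0,0,0.02],0.005],[[0,0,0],[0,0,0.018],0.005],[[0,0,0],[0,0,0.014],0.005],[[0,0,0],[0,0,0.009],0.005],[[0,0,0],[0,0,0.004],0.005]]' 40
python3 - <<'E'
from h import *
c=snap('side','s2.png')
E
```

```text
clock: 20.65
eef_pos: [505.0, 204.8, 254.9]
eef_rot: [-1.572, -0.003, 0.072]
wrist_force: [-0.2, 0.6, -5.7]
finger_gap: 13.6
```

View pics/s2.png

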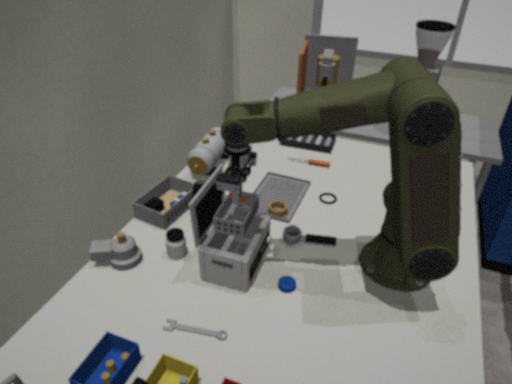

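Side view: the basket hangs level at (237,212), clear of the rim and the lid. Next is the carry to the tray.

```bash
python3 -m inch '[[[0,0,0],[0,-0.004,0],0.005],[[0,0,0],[0,-0.009,0],0.005],[[0,0,-0.5],[0,-0.014,0],0.005],[[0,0,-0.5],[0,-0.018,0],0.005],[[0,0,-0.5],[0,-0.02,0],0.005],[[0,0,-0.5],[0,-0.02,0],0.005],[[0,0,-0.5],[0,-0.02,0],0.005],[[0,0,-0.5],[0,-0.02,0],0.005],[[0,0,-0.5],[0,-0.02,0],0.005],[[0,0,-0.5],[0,-0.02,0],0.005]]' 40
python3 -m inch '[[[0,0,-0.5],[0,-0.02,0],0.005],[[0,0,0],[0,-0.02,0],0.005],[[0,0,0],[0,-0.02,0],0.005],[[0,0,0],[0,-0.02,0],0.005],[[0,0,0],[0,-0.02,0],0.005],[[0,0,0],[0,-0.02,0],0.005],[[0,0,0],[0,-0.02,0],0.005],[[0,0,0],[0,-0.02,0],0.005],[[0,0,0],[0,-0.02,0],0.005],[[0,0,0],[0,-0.02,0],0.005]]' 40
python3 -m inch '[[[0,0,0],[0,-0.02,0],0.005],[[0,0,0],[0,-0.02,0],0.005],[[0,0,0],[0,-0.018,0],0.005],[[0,0,0],[0,-0.014,0],0.005],[[0,0,0],[0,-0.01,0],0.005],[[0,0,0],[0,-0.006,0],0.005],[[0,0,0],[0,-0.003,0],0.005],[[0,0,0],[0,0,0],0.005],[[0,0,0],[0,0,0],0.005],[[0,0,0],[0,0,0],0.005]]' 40
python3 - <<'E'
from h import *
R,p,s=tool();print(p,R[:,1],R[:,2],s['joints'].round(2),s['wrist_force'])
W,c=wcloud('w6.png')
# wall rims of basket & tray as seen
for lo,hi in((140,185),(10,21)):
    q=W[(c['depth']>0)&(W[...,2]>p[2]-64.5+50 if lo==140 else (W[...,2]>10))&(W[...,2]<(p[2]-64.5+60 if lo==140 else 21))&(abs(W[...,0]-507)<130)&(W[...,1]<-40)&(W[...,1]>-400)]
    if len(q):r=cv2.minAreaRect(q[:,:2].astype(np.float32));print(lo,len(q),r,np.percentile(q,[1,99],axis=0))
E
```

```text
clock: 21.53
eef_pos: [504.2, 38.1, 252.4]
eef_rot: [-1.573, 0.0, 0.001]
wrist_force: [0.3, -0.7, -4.7]
finger_gap: 13.7
clock: 22.37
eef_pos: [504.0, -161.8, 252.3]
eef_rot: [-1.572, 0.0, -0.007]
wrist_force: [0.4, 0.1, -5.1]
finger_gap: 13.5
clock: 23.2
eef_pos: [504.9, -250.6, 253.3]
eef_rot: [-1.572, -0.001, -0.006]
wrist_force: [-0.2, -0.6, -4.6]
finger_gap: 13.3
[ 504.90934022 -250.61993219  253.27529764] [ 0.00123624 -0.00146321 -0.99999817] [ 0.00598887  0.99998101 -0.00145578] [-0.53  0.3   1.41 -0.    1.43 -2.09] [-0.19165757 -0.63541775 -4.62186708]
140 2854 ((505.2205810546875, -251.79026794433594), (160.93936157226562, 96.20616149902344), 89.92688751220703) [[ 457.29096239 -331.60340997  239.02942508]
 [ 548.21858758 -171.71678031  245.9134638 ]]
10 1251 ((505.529541015625, -217.61135864257812), (302.4173583984375, 198.3419952392578), 89.12577056884766) [[ 406.34383003 -366.97213938   10.25104648]
 [ 602.1570859   -67.48310948   20.26200163]]
```

View pics/w6.png

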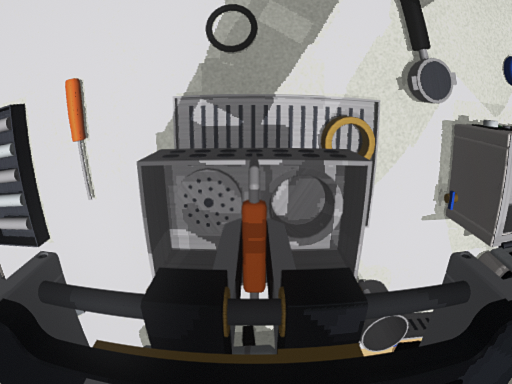

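Wrist view: both parts are in the basket, the screen at (208,202) and the cup at (305,205). The collar at (350,145) is well clear. I'll shift 19 mm in -y and lower.

```bash
python3 -m inch '[[[0,0,0],[0.0005,-0.003,-0.008],0.005],[[0,0,0],[0.0005,-0.005,-0.014],0.005],[[0,0,0],[0.0005,-0.005,-0.02],0.005],[[0,0,0],[0,-0.004,-0.022],0.005],[[0,0,0],[0,-0.002,-0.022],0.005],[[0,0,0],[0,0,-0.022],0.005],[[0,0,0],[0,0,-0.02],0.005],[[0,0,0],[0,0,-0.016],0.005],[[0,0,0],[0,0,-0.012],0.005],[[0,0,0],[0,0,-0.006],0.005]]' 40
python3 -m inch '[[[0,0,0],[0,0,-0.003],0.005],[[0,0,0],[0,0,-0.003],0.005],[[0,0,0],[0,0,-0.003],0.005],[[0,0,0],[0,0,-0.003],0.005],[[0,0,0],[0,0,-0.003],0.005],[[0,0,0],[0,0,-0.002],0.005],[[0,0,0],[0,0,-0.001],0.005],[[0,0,0],[0,0,0],0.005],[[0,0,0],[0,0,0],0.005],[[0,0,0],[0,0,0],0.005]]' 40
```

```text
clock: 24.08
eef_pos: [505.8, -269.8, 89.3]
eef_rot: [-1.571, 0.001, -0.007]
wrist_force: [-0.3, 0.1, -4.8]
finger_gap: 13.3
clock: 24.92
eef_pos: [506.4, -270.3, 73.4]
eef_rot: [-1.573, -0.001, -0.007]
wrist_force: [0.5, -0.2, -4.5]
finger_gap: 14.0
```

```bash
python3 -m inch '[[[0,0,0],[0,0,-0.002],0.005],[[0,0,0],[0,0,-0.002],0.005],[[0,0,0],[0,0,-0.001],0.005],[[0,0,0],[0,0,0],0.005],[[0,0,0],[0,0,0],0.005],[[0,0,0],[0,0,0],0.005],[[0,0,0],[0,0,0],0.005],[[0,0,0],[0,0,0],0.005],[[0,0,0],[0,0,0],0.005],[[0,0,0],[0,0,0],0.005]]' 40
python3 -m inch '[[[0,0,0],[0,0,-0.001],0.005],[[0,0,0],[0,0,0],0.005],[[0,0,0],[0,0,0],0.005],[[0,0,0],[0,0,0],0.005],[[0,0,0],[0,0,0],0.005],[[0,0,0],[0,0,0],0.005],[[0,0,0],[0,0,0],0.005],[[0,0,0],[0,0,0],0.005],[[0,0,0],[0,0,0],0.005],[[0,0,0],[0,0,0],0.005]]' 40
```

```text
clock: 25.75
eef_pos: [506.3, -270.3, 68.2]
eef_rot: [-1.572, -0.001, -0.007]
wrist_force: [-0.3, -1.1, -5.6]
finger_gap: 13.7
clock: 26.58
eef_pos: [506.3, -270.3, 67.2]
eef_rot: [-1.572, -0.001, -0.007]
wrist_force: [0.1, -0.1, -4.9]
finger_gap: 13.6
```

Not touching yet, so I'll go down in 0.5 mm rows.

```bash
python3 -m inch '[[[0,0,0],[0,0,-0.0005],0.005],[[0,0,0],[0,0,-0.0005],0.005],[[0,0,0],[0,0,-0.0005],0.005],[[0,0,0],[0,0,0],0.005],[[0,0,0],[0,0,0],0.005],[[0,0,0],[0,0,0],0.005],[[0,0,0],[0,0,0],0.005],[[0,0,0],[0,0,0],0.005],[[0,0,0],[0,0,0],0.005],[[0,0,0],[0,0,0],0.005]]' 40
```

```text
clock: 27.42
eef_pos: [506.4, -270.3, 67.2]
eef_rot: [-1.573, -0.002, -0.007]
wrist_force: [-7.8, 4.2, 12.7]
finger_gap: 13.7
```

```bash
python3 -m inch '[[[0,0,0],[0,0,0.0008],0.005],[[0,0,0],[0,0,0],0.02],[[0,0,0],[0,0,0],0.03],[[0,0,0],[0,0,0],0.05],[[0,0,0],[0,0,0],0.05],[[0,0,0],[0,0,0],0.05],[[0,0,0],[0,0,0],0.05],[[0,0,0],[0,0,0.01],0.05],[[0,0,0],[0,0,0.015],0.05],[[0,0,0],[0,0,0.02],0.05]]' 20
python3 -m inch '[[[0,0,0],[0,0,0.02],0.05],[[0,0,0],[0,0,0.025],0.05],[[0,0,0],[0,0,0.025],0.05],[[0,0,0],[0,0,0.025],0.05],[[0,0,0],[-0.015,0.015,0.025],0.05],[[0,0,0],[-0.02,0.02,0.02],0.05],[[0,0,0],[-0.025,0.025,0.01],0.05],[[0,0,0],[-0.025,0.025,0],0.05],[[0,0,0],[-0.025,0.025,0],0.05],[[0,0,0],[-0.01,0.01,0],0.05]]' 20
python3 - <<'E'
from h import *
print(lidang('s3.png'))
W,c=wcloud('w7.png');W,c=wcloud()
for lo,hi in((52,66),):
    q=W[(c['depth']>0)&(W[...,2]>lo)&(W[...,2]<hi)&(abs(W[...,0]-507)<75)&(W[...,1]<-170)&(W[...,1]>-380)]
    r=cv2.minAreaRect(q[:,:2].astype(np.float32));print(len(q),r,np.percentile(q,[1,50,99],axis=0))
a=snap('scene');cv2.imwrite('pics/fin.png',np.hstack([cv2.resize(c['pixels'],(400,300)),cv2.resize(a['pixels'],(400,300))])[:,:,::-1])
E
```

```text
clock: 28.25
eef_pos: [505.8, -270.0, 111.7]
eef_rot: [-1.571, 0.0, -0.007]
wrist_force: [0.1, -0.6, 0.5]
finger_gap: 49.9
clock: 29.08
eef_pos: [384.1, -148.2, 262.6]
eef_rot: [-1.573, -0.003, -0.006]
wrist_force: [0.6, 0.5, -0.7]
finger_gap: 49.8
(np.int64(736), np.float64(93.22558588139889), np.float64(94.91083454873767), np.float64(172.63596223622906), [np.float64(46.77479589326896), np.float64(-111.78402707639891), np.float64(111.96019400165154)])
718 ((505.4327087402344, -271.4230041503906), (160.8831024169922, 96.4229507446289), 89.00436401367188) [[ 458.16702768 -351.00431291   52.24254202]
 [ 462.33358871 -262.81632487   57.7315984 ]
 [ 554.16281245 -190.61123312   60.74778079]]
```

View pics/fin.png

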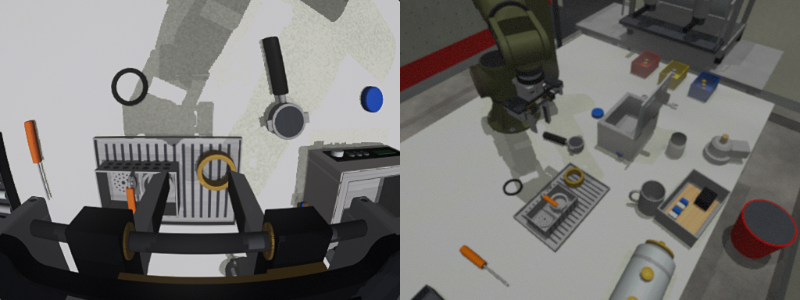

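The basket stands flat inside the tray, at (140,185) in the left view and (552,208) in the right, with its rim at z ≈ 58 mm as expected and both parts in it. The lid is upright at (660,90) in the right view, and the robot is touching nothing.

```bash
python3 -c "
from cell import ticket
print(ticket.sign_off())"
```

```text
the job is handed in; nothing more can be done
None
```

The job is done and handed in at about 29 s of the 64 s allowed; sign-off gave no verdict.

- **Lid hold test:** I lifted the lid to about 47–50°, let go completely and held the arm still for 2.5 s. It kept its angle: 49.8° before and 49.7° after by the same side-camera measure.
- **Lid open:** I regripped it and swung it up to about 95°. It still measured about 95° at the end.
- **Basket:** I lifted it level by the orange bail and set it down in slow steps until the wrist force showed contact, then released it. It sits at (505, -271), about 2 mm from the target spot, with its rim at about 58 mm as expected when flat on the tray floor. Both parts are in it, and it is clear of the collar and the tray walls. The other items looked undisturbed in the last picture; I did not measure them.

**Disagreements:**
- The wrist and side cameras differed by about 4 mm in y at the lid grip. That put up to 39 N of sideways force on the wrist during the first swing. I corrected for it, and it was about 8 N or less at the second grip.
- Joint 4 reached its range end (-1.04) while I approached the shut lid, so that grip was about 7 mm higher on the block than planned.

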